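Clamp the stuck spotting-fluid vial at the laundry counter

ROBOT

A 6-joint arm with a two-finger parallel gripper is mounted at the origin on the work surface. World frame = base frame: x ahead of the robot, y to its left, z up, the work surface at z = 0. Lengths are in m, angles in rad, forces in N, time in s.
With the tool pointing down it reaches from about 0.25 to 0.775 m from the base axis. Payload 4 kg.
Tool frame: the origin (TCP) lies midway between the tips of the shut fingers; the grasp point (between the pads) lies 19 mm behind it; z points along the fingers, y is the line along which they close (so a half turn about z gives the same grasp; the last joint's range is limited). The gripper opens to 94 mm and grips with 3 to 60 N. Pads are 16 mm wide; open, the fingers measure 119 mm over their backs; the gripper's body (75 mm by 177 mm) begins 78 mm behind the grasp point.
Start: joints at [1, 0.087, 1.371, -0, 1.684, -0.103], TCP at [0.248, 0.491, 0.206] pointing down, gripper open.
Joint ranges: [-3.1, 3.1], [-0.76, 2.03], [0.27, 2.55], [-1.08, 4.22], [0.17, 2.65], [-2.57, 2.57]. Speed limits (rad/s): [2.79, 2.79, 3.14, 3.14, 3.14, 3.14].

INTERFACE

Orientations are given as a unit quaternion [w, x, y, z].
In Python, from station import robot gives the robot as it stands.
- The arm moves only by the shell command python3 -m inch 'ROWS' [FORCE]. ROWS is JSON, a list of rows, each an object with "jaw": the finger opening in mm, from 0 to 94; "translation": the shift along the tool's x, y, z in mm, a list of three; "rot": the turn, a rotation vector about the tool's x, y, z in degrees, a list of three. A call has 1 to 20 rows; each row shifts and turns the commanded pose from where the row before left it, along the tool's axes as they then stand; what a row does not reach is not made up. A row lasts 1/10 s, in which the tool goes at most 50 mm and 8.59 degrees, less where a joint would pass 70% of its speed; a pose out of reach is approached as far as the arm can. A call with a gripper value outside its range is refused whole. The fingers move at their own pace and stop on an object; FORCE is the grip in N (left out, the last holds). Time passes only in rows, so rows that do not move let the fingers close. It gives the time, the measured TCP pose, the force, the opening and the grip force at its end, in the units of the state.
- robot.observe(): the state, without advancing time (a new reading comes with each control period).
- robot.camera(name): name is "side" or "top"; returns the picture (420x560x3 uint8, red, green, blue); there is no depth.
- robot.camera_model(name): a dict with "camera_matrix" (3x3 intrinsics, pixels), "world_from_camera" (4x4, takes a point from camera to world coordinates). Camera axes: x right, y down, z forward; pixel columns grow to the right and rows downward; lengths in m; the calibration is good to about 2 mm. A picture is of the moment at which its call begins. camera_model takes no time and is no camera call.
- robot.sign_off(): hands the job in; it is judged then, once.
The state is a dict: "clock": time; "joints": joint angles; "dq": joint speeds; "tau": joint torques, N m; "eef_pos": TCP position; "eef_rot": TCP orientation; "ft_force": force on the tool from outside, world axes, zero at the start; "moment": the same for the moment, N m; "width": finger opening in m; "grip_force": force on a finger pad.
Only numpy, scipy, OpenCV 4.12 (cv2) and the standard library are available. Lean on these libraries where they do the work, as an engineer would, in place of code of your own. Each camera call takes 0.05 s, during which the arm holds its last target. There are 200 camera calls.

TASK

The cap of the tall vial is stuck and I want to unscrew it with both hands. Take the tall vial out of the rack, stand it fully down and upright in the clamp's round socket and let go of it, then pump the clamp's trigger, stroke by stroke, until the jaw's sprung pad grips the vial about halfway into its spring, firm but not crushing the glass. Move the jaw only by the trigger, leave the other things alone, and finish while still holding the trigger squeezed.

Things in the scene. Friction and masses are not known exactly. Their poses are not given: they have to be found in the camera images.
- vial: the TALL amber glass vial with a paper band and a black screw cap, 24 mm in diameter all the way up, 110 mm tall overall, the cap being the top 28 mm; about 60 g. Origin at the centre of its underside, z up along it. It starts standing 38 mm deep in one of the rack's three holes, its cap's top 122 mm above the counter.
- short_a: a SHORT vial of the same make, 24 mm in diameter and 76 mm tall (top 88 mm above the counter), in another hole of the rack. Origin at the centre of its underside. Leave it alone.
- short_b: a second short vial, the same as short_a, in the remaining hole of the rack. Leave it alone.
- rack: white plastic rack block fixed to the counter, 60 mm (its x) by 190 mm (its y) by 50 mm tall, with a row of three blind holes along its y at y = -60, 0 and 60 mm, each 27 mm wide and 38 mm deep (hole floors 12 mm above the counter). Origin at the centre of its underside. Which vial is in which hole changes.
- clamp: one-hand ratchet bar clamp bolted to the counter. Origin on the counter under the trigger's pivot; +x is the way the jaw travels, towards the socket; z up. Dark base plate from x = -95 to 205 mm, 90 mm wide, 8 mm thick; black head up to z = 122 mm (x from -50 to 26 mm, 42 mm wide). Ratchet teeth and a brake keep the jaw from going back.
- grip_top (a point): centre of the top of the clamp's fixed black pistol grip, which stands behind the trigger: 18 mm thick along the clamp's x (x from -44 to -26 mm), 26 mm wide, top 203 mm above the counter.
- stop (a point): centre of the face of the fixed aluminium stop plate that the vial is pressed against, just beyond the socket: clamp x = 178 mm, 40 mm wide, 14 mm thick, top 86 mm above the counter.
- socket (a point): centre of the socket's floor, 12 mm above the counter: where the centre of the vial's underside belongs. A round hole 27 mm wide, 24 mm deep, with a 2 mm chamfer, in an aluminium block 60 x 60 mm whose top is 36 mm above the counter. Its axes are the clamp's. Once clamped, the vial stands about 1 mm off-centre against the stop.
- pad_face (a point): centre of the front face of the jaw's black rubber pad (28 mm wide, 24 mm tall, 60 mm above the counter). Its axes are the clamp's. The jaw's plate behind it is 30 mm wide, its top 84 mm above the counter.
- trigger_roll (a point): centre of the steel roll at the trigger's top: 14 mm thick, 24 mm long across the clamp, 80 mm above the pivot (pivot 110 mm above the counter over the clamp's origin). At rest it is 16 mm in front of the pivot; squeezed, it moves along the clamp's -x, towards the grip, to 16 mm behind it. Roll front to grip back: 67 mm at rest, 35 mm squeezed.
- trigger (a joint): trigger angle: 0 at rest (spring return), 0.40 rad fully squeezed, a hard stop. Push the roll towards the grip, or squeeze roll and grip together. Takes about 8 N at the roll, 3 N more per 8 N of pad force. The first 0.1 to 0.2 rad of a stroke is free play while the pawl finds its tooth. Let back fully, it takes the next tooth; the jaw stays.
- bar (a joint): how far the toothed bar with the jaw has been pumped forward, m: 0 to 0.075, starts between 0 and 0.02 (pad 41 to 21 mm from the vial in its socket). A full stroke, from rest to nearly 0.40 and back, advances it one tooth, 8 mm (the first may give less), about 0.28 mm per 0.01 rad after the free play. A brake keeps it where it is left.
- pad (a joint): how far the jaw's pad is pushed back into its spring, m: 0 when free, grows once the pad presses the vial, 0.016 at the bottom, where it turns rigid. The spring gives 2.7 N at first touch and 0.9 N per mm more (about 10 N at 8 mm, 17 N at the bottom).
- detergent: white detergent bottle, 84 mm in diameter and 200 mm tall, standing on the counter beyond the work. Origin at the centre of its underside. Leave it alone.
- terminal: black card payment terminal, 170 x 80 x 28 mm (about 31 mm over the keys), lying on the counter beyond the clamp. Origin at the centre of its underside. Leave it alone.
There are look-alikes about, which are no part of the job. Leave any green look-alike of the vial alone.

How it is judged:
By the outcome, as a careful person would: the job done as asked, in the order asked, and still so for the second after the job is handed in, while the arm keeps its last pose, push and grip.
It also fails if it takes over 72 s, if anything falls off the work surface, if the arm or the gripper's body presses on something with over 40 N, if the wrist force passes 120 N, or if a joint passes its speed limit or range.

## Working session

There is one attempt and no reset: what is moved stays moved. The work goes in short steps, Python scripts to look and compute and a shell command to move; the robot and the scene stay as the last step left them, time stands still between calls to the robot, and variables do not carry over. Pictures are saved under pics/ and viewed, at most 10 in all, crops included, and the job is handed in when it is done.

```bash
mkdir -p pics; ls
python3 - <<'E'
from station import robot
import cv2,numpy as np
for n in("side","top"):
    im=robot.camera(n); cv2.imwrite(f"pics/{n}0.png",cv2.resize(im[:,:,::-1],None,fx=1.42,fy=1.42,interpolation=cv2.INTER_CUBIC))
    cv2.imwrite(f"pics/raw_{n}0.png",im[:,:,::-1])
    m=robot.camera_model(n);print(n,np.round(m["camera_matrix"],1).tolist(),np.round(m["world_from_camera"],3).tolist())
print(robot.observe())
E
```

```text
pics
side [[436.4, 0.0, 280.4], [0.0, 436.4, 211.6], [0.0, 0.0, 1.0]] [[0.797, -0.367, 0.479, 0.206], [-0.604, -0.506, 0.617, -0.497], [0.016, -0.781, -0.625, 0.702], [0.0, 0.0, 0.0, 1.0]]
top [[514.6, 0.0, 283.3], [0.0, 514.6, 209.3], [0.0, 0.0, 1.0]] [[0.027, -0.989, 0.147, 0.44], [-1.0, -0.028, -0.004, 0.041], [0.008, -0.146, -0.989, 1.435], [0.0, 0.0, 0.0, 1.0]]
{'clock': 0.1, 'joints': array([ 9.99858421e-01,  8.78856099e-02,  1.37206453e+00,  1.18228974e-06,
        1.68357760e+00, -1.03102054e-01]), 'dq': array([ 0.00130182, -0.00209888, -0.00362735,  0.00015673,  0.00115108,
       -0.00056515]), 'tau': array([ 2.11628889e-03, -3.41248906e+01, -3.03303516e+01,  7.20397336e-02,
        3.03689379e-02, -8.20873311e-05]), 'eef_pos': array([0.2477729 , 0.49049713, 0.20443831]), 'eef_rot': array([-3.20498267e-04,  2.31790344e-01,  9.72765285e-01, -9.12920141e-04]), 'ft_force': array([-0.03039723,  0.50929695, -0.04365979]), 'moment': array([ 0.01174115,  0.03499438, -0.00556503]), 'grip_force': 0.0, 'width': 0.09411454141844403}
```

View pics/side0.png

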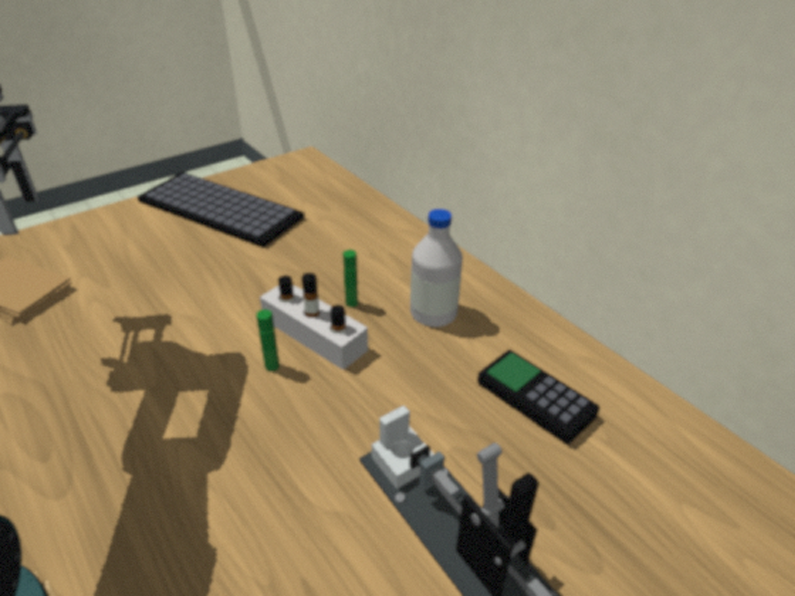

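View pics/top0.png

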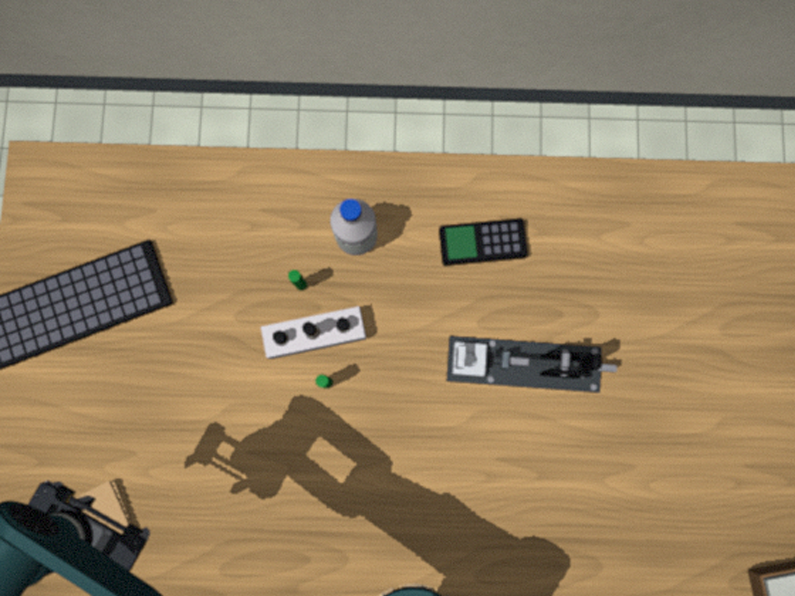

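The top view shows the rack with three black caps at (280,337), (311,329) and (343,324), and green look-alikes at (297,280) and (323,381). The clamp is at (448–610, 337–390), with its socket on the left. In the side view the middle amber vial (310,290) is the one with a visible paper band and the highest cap. I'll confirm that in an enlarged crop.

Run:
```python
import cv2,numpy as np
s=cv2.imread("pics/raw_side0.png");t=cv2.imread("pics/raw_top0.png")
R=lambda a,k:cv2.resize(a,None,fx=k,fy=k,interpolation=cv2.INTER_CUBIC)
cv2.imwrite("pics/c_top.png",np.vstack([R(t[205:260,180:280],6)[:, :600],R(t[228:280,310:440],6)[:270,:600] if 0 else R(R(t[228:280,310:440],6),600/780)]))
a=R(s[170:270,170:270],4);b=R(s[275:420,245:400],4)
cv2.imwrite("pics/c_side_r.png",a);cv2.imwrite("pics/c_side_c.png",b)
c=np.zeros((600,800,3),np.uint8);c[:400,:400]=a
cv2.imwrite("pics/c_side_c.png",b)
```

```text
(no output)
```

View pics/c_top.png

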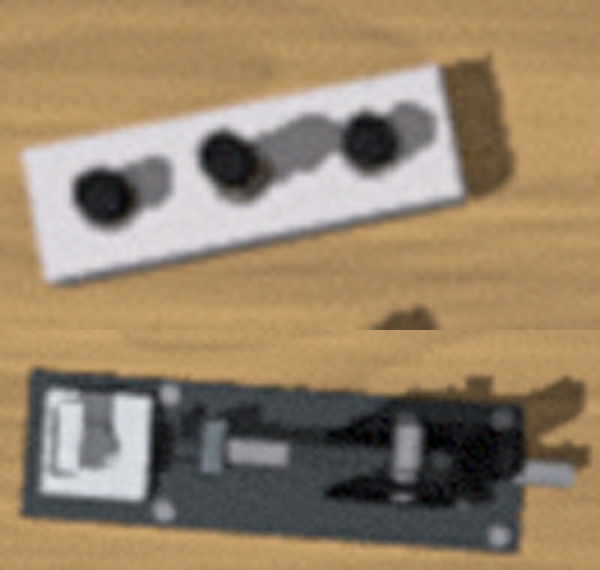

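View pics/c_side_r.png

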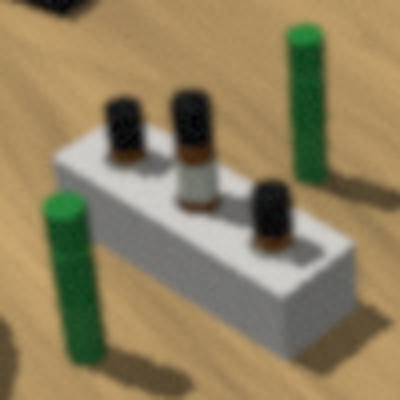

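View pics/c_side_c.png

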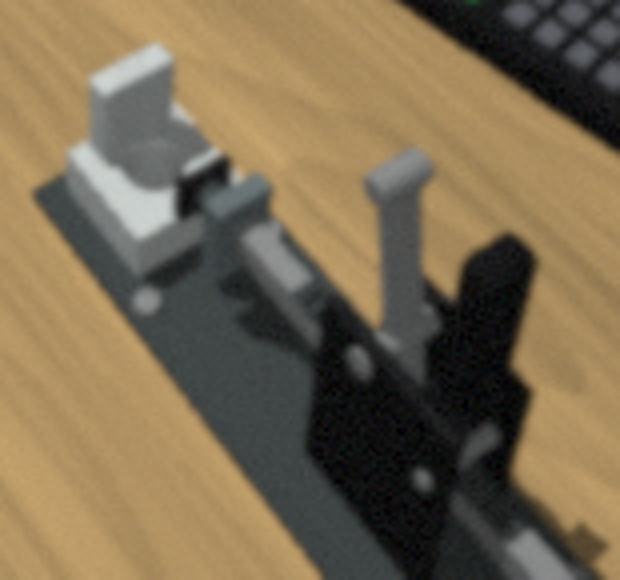

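The crop confirms it: the middle vial has the paper band and the tallest stance, with its cap at crop (191,98). The two outer ones are short, and the green ones stand outside the rack. Next I fit the poses.

```bash
cat > h.py <<'E'
from station import robot
import numpy as np
from scipy.optimize import least_squares
M={n:robot.camera_model(n) for n in("side","top")}
def proj(n,P):
    W=M[n]["world_from_camera"];p=(np.asarray(P)-W[:3,3])@W[:3,:3];q=p@np.array(M[n]["camera_matrix"]).T
    return q[:2]/q[2]
def pose(p,L): c,s=np.cos(p[2]),np.sin(p[2]); return np.array([p[0]+c*L[0]-s*L[1],p[1]+s*L[0]+c*L[1],L[2]])
def fit(obs,p0,pr=True):
    r=least_squares(lambda p:np.concatenate([proj(n,pose(p,L))-uv for n,uv,L in obs]),p0,loss="soft_l1")
    if pr:
        for n,uv,L in obs: print(n,L,np.round(proj(n,pose(r.x,L))-uv,1))
    return r.x
E
python3 - <<'E'
from h import *
T=lambda u,v:("top",np.array([310+u/4.615,228+(v-330)/4.615]))
TR=lambda u,v:("top",np.array([180+u/6,205+v/6]))
S=lambda u,v:("side",np.array([245+u/4,275+v/4]))
SR=lambda u,v:("side",np.array([170+u/4,170+v/4]))
o=[T(33,368)+((.205,-.045,.008),),T(522,403)+((-.095,-.045,.008),),T(518,552)+((-.095,.045,.008),),T(22,514)+((.205,.045,.008),),
T(407,447)+((.016,0,.197),),S(400,175)+((.016,0,.194),),S(105,97)+((.178,.02,.086),),S(172,60)+((.178,-.02,.086),),S(72,155)+((.195,.03,.036),),S(138,247)+((.135,.03,.036),),S(35,190)+((.205,.045,.008),),T(148,500)+((.135,.03,.036),),T(155,395)+((.135,-.03,.036),)]
c=fit(o,[.4,-.1,1.57]);print("clamp",c)
for n,L in dict(socket=(.165,0,.012),stop=(.178,0,.07),roll=(.016,0,.19),grip=(-.035,0,.203)).items(): print(n,pose(c,L))
for P in [(.165,0,.012)]:pass
# vial cap
v=fit([TR(228,157)+((0,0,.122),),SR(191,97)+((0,0,.122),)],[.4,.1,0]);print("vial",v[:2])
r=fit([TR(24,150)+((.03,.095,.05),),TR(440,65)+((.03,-.095,.05),),TR(465,193)+((-.03,-.095,.05),),TR(46,276)+((-.03,.095,.05),),SR(55,158)+((-.03,.095,.05),),SR(285,290)+((-.03,-.095,.05),),SR(355,243)+((.03,-.095,.05),)],[.4,.1,0]);print("rack",r)
# pad gap: jaw plate top front edge in side/top
for nm,(n,uv),z,y in [("jaw plate back top L",S(207,222),.084,.015),("top jaw plate centre",T(212,447),.084,0)]:
    k=least_squares(lambda q:proj(n,pose(c,(q[0],q[1],z)))-uv,[.1,0]).x;print(nm,k)
E
```

```text
top (0.205, -0.045, 0.008) [-0.7 -0.1]
top (-0.095, -0.045, 0.008) [0.9 0.5]
top (-0.095, 0.045, 0.008) [0.6 0.8]
top (0.205, 0.045, 0.008) [-0.5  0.7]
top (0.016, 0, 0.197) [ 1.  -0.1]
side (0.016, 0, 0.194) [ 0.8 -0.7]
side (0.178, 0.02, 0.086) [0.3 0.5]
side (0.178, -0.02, 0.086) [1.6 0.3]
side (0.195, 0.03, 0.036) [-0.9 -0.3]
side (0.135, 0.03, 0.036) [ 0.5 -0.9]
side (0.205, 0.045, 0.008) [-0.9  0.2]
top (0.135, 0.03, 0.036) [-0.9 -0.2]
top (0.135, -0.03, 0.036) [-1.1  0.5]
clamp [ 0.52385423 -0.26163937  1.52211332]
socket [ 0.53188376 -0.09683486  0.012     ]
stop [ 0.53251639 -0.08385026  0.07      ]
roll [ 0.52463285 -0.24565833  0.19      ]
grip [ 0.522151   -0.29659791  0.203     ]
top (0, 0, 0.122) [-0.6 -0.2]
side (0, 0, 0.122) [0.2 1.1]
vial [0.57389167 0.20281651]
top (0.03, 0.095, 0.05) [-0.2 -0.4]
top (0.03, -0.095, 0.05) [-0.5 -0.3]
top (-0.03, -0.095, 0.05) [-0.4 -0. ]
top (-0.03, 0.095, 0.05) [-0.   0.4]
side (-0.03, 0.095, 0.05) [-0.2 -0.1]
side (-0.03, -0.095, 0.05) [-0.1  2.3]
side (0.03, -0.095, 0.05) [0.8 0.3]
rack [0.57501493 0.2033051  0.23026531]
jaw plate back top L [0.10024077 0.02020425]
top jaw plate centre [ 1.0366945e-01 -3.1849519e-05]
```

```bash
python3 -m inch '[{"jaw":60,"translation":[-28,-7,0],"rot":[0,0,0]},{"jaw":60,"translation":[-28,-7,0],"rot":[0,0,0]},{"jaw":60,"translation":[-28,-7,0],"rot":[0,0,0]},{"jaw":60,"translation":[-28,-7,0],"rot":[0,0,0]},{"jaw":60,"translation":[-28,-7,0],"rot":[0,0,0]},{"jaw":60,"translation":[-28,-7,0],"rot":[0,0,0]},{"jaw":60,"translation":[-28,-7,0],"rot":[0,0,0]},{"jaw":60,"translation":[-28,-7,0],"rot":[0,0,0]},{"jaw":60,"translation":[-28,-7,0],"rot":[0,0,0]},{"jaw":60,"translation":[-28,-7,0],"rot":[0,0,0]},{"jaw":60,"translation":[-28,-7,0],"rot":[0,0,0]},{"jaw":60,"translation":[-28,-8,0],"rot":[0,0,0]},{"jaw":60,"translation":[-28,-8,0],"rot":[0,0,0]},{"jaw":60,"translation":[-28,-8,0],"rot":[0,0,0]},{"jaw":60,"translation":[-29,-8,0],"rot":[0,0,0]}]' 15
python3 -m inch '[{"jaw":60,"translation":[0,0,0],"rot":[0,0,8]},{"jaw":60,"translation":[0,0,0],"rot":[0,0,8]},{"jaw":60,"translation":[0,0,0],"rot":[0,0,8]},{"jaw":60,"translation":[0,0,0],"rot":[0,0,8]},{"jaw":60,"translation":[0,0,0],"rot":[0,0,8]},{"jaw":60,"translation":[0,0,0],"rot":[0,0,8]},{"jaw":60,"translation":[0,0,0],"rot":[0,0,2]},{"jaw":60,"translation":[0,0,0],"rot":[0,0,0]},{"jaw":60,"translation":[0,0,0],"rot":[0,0,0]}]'
cat >> h.py <<'E'
from scipy.spatial.transform import Rotation as Ro
def to(P):
    o=robot.observe();q=o["eef_rot"];R=Ro.from_quat([q[1],q[2],q[3],q[0]]).as_matrix()
    print("t",round(o["clock"],2),"pos",np.round(o["eef_pos"]*1e3,1),"w",round(o["width"]*1e3,1),"grip",round(o["grip_force"],1),"f",np.round(o["ft_force"],1))
    print("yaw_y",np.degrees(np.arctan2(R[1,1],R[0,1])).round(2),"tilt z",np.round(R[:,2],3),"tool shift mm",np.round(R.T@(np.array(P)-o["eef_pos"])*1e3,1))
E
python3 -c "
from h import *
to([.5744,.203,.088])"
```

```text
clock: 1.6
eef_pos: [0.5751, 0.2029, 0.2047]
eef_rot: [-0.001, 0.232, 0.973, -0.0]
ft_force: [0.6, 0.3, 0.4]
width: 0.0601
grip_force: 0.0
clock: 2.5
eef_pos: [0.5744, 0.2037, 0.205]
eef_rot: [-0.0, 0.621, 0.784, -0.0]
ft_force: [0.1, 0.8, 0.1]
width: 0.0601
grip_force: 0.0
t 2.5 pos [574.4 203.7 205. ] w 60.1 grip 0.0 f [0.1 0.8 0.1]
yaw_y 13.25 tilt z [-0.001 -0.    -1.   ] tool shift mm [-7.00e-01 -1.00e-01  1.17e+02]
```

```bash
python3 -m inch '[{"jaw":60,"translation":[-0.7,0,20],"rot":[0,0,0]},{"jaw":60,"translation":[0,0,20],"rot":[0,0,0]},{"jaw":60,"translation":[0,0,20],"rot":[0,0,0]},{"jaw":60,"translation":[0,0,20],"rot":[0,0,0]},{"jaw":60,"translation":[0,0,20],"rot":[0,0,0]},{"jaw":60,"translation":[0,0,17],"rot":[0,0,0]},{"jaw":60,"translation":[0,0,0],"rot":[0,0,0]},{"jaw":18,"translation":[0,0,0],"rot":[0,0,0]},{"jaw":18,"translation":[0,0,0],"rot":[0,0,0]},{"jaw":18,"translation":[0,0,0],"rot":[0,0,0]},{"jaw":18,"translation":[0,0,0],"rot":[0,0,0]},{"jaw":18,"translation":[0,0,0],"rot":[0,0,0]},{"jaw":18,"translation":[0,0,0],"rot":[0,0,0]},{"jaw":18,"translation":[0,0,0],"rot":[0,0,0]}]' 15
python3 -c "
from h import *
to([.5744,.203,.200])"
```

```text
clock: 3.9
eef_pos: [0.5752, 0.2032, 0.0892]
eef_rot: [0.0, 0.621, 0.784, 0.001]
ft_force: [0.2, -0.5, 1.8]
width: 0.0234
grip_force: 15.0
t 3.9 pos [575.2 203.2  89.2] w 23.4 grip 15.0 f [ 0.2 -0.5  1.8]
yaw_y 13.2 tilt z [ 0.001  0.    -1.   ] tool shift mm [  -0.    -0.7 -110.8]
```

```bash
python3 -m inch '[{"jaw":18,"translation":[0,0,-10],"rot":[0,0,0]},{"jaw":18,"translation":[0,0,-10],"rot":[0,0,0]},{"jaw":18,"translation":[0,0,-12],"rot":[0,0,0]},{"jaw":18,"translation":[0,0,-15],"rot":[0,0,0]},{"jaw":18,"translation":[0,0,-15],"rot":[0,0,0]},{"jaw":18,"translation":[0,0,-15],"rot":[0,0,0]},{"jaw":18,"translation":[0,0,-15],"rot":[0,0,0]},{"jaw":18,"translation":[0,0,0],"rot":[0,0,8]},{"jaw":18,"translation":[0,0,0],"rot":[0,0,8]},{"jaw":18,"translation":[0,0,0],"rot":[0,0,0]}]'
python3 -c "
from h import *
to([.5319,-.0968,.180])"
```

```text
clock: 4.9
eef_pos: [0.575, 0.2032, 0.1815]
eef_rot: [0.0, 0.724, 0.69, 0.0]
ft_force: [-0.7, 0.8, -0.8]
width: 0.0238
grip_force: 15.0
t 4.9 pos [575.  203.2 181.5] w 23.8 grip 15.0 f [-0.7  0.8 -0.8]
yaw_y -2.79 tilt z [ 0.001  0.    -1.   ] tool shift mm [-301.7  -28.5    1.4]
```

```bash
python3 -m inch '[{"jaw":18,"translation":[-15,-2,0],"rot":[0,0,0]},{"jaw":18,"translation":[-25,-2.5,0],"rot":[0,0,0]},{"jaw":18,"translation":[-25,-2.5,0],"rot":[0,0,0]},{"jaw":18,"translation":[-25,-2.5,0],"rot":[0,0,0]},{"jaw":18,"translation":[-25,-2.5,0],"rot":[0,0,0]},{"jaw":18,"translation":[-25,-2.5,0],"rot":[0,0,0]},{"jaw":18,"translation":[-25,-2.5,0],"rot":[0,0,0]},{"jaw":18,"translation":[-25,-2.5,0],"rot":[0,0,0]},{"jaw":18,"translation":[-25,-2.5,0],"rot":[0,0,0]},{"jaw":18,"translation":[-25,-2.5,0],"rot":[0,0,0]},{"jaw":18,"translation":[-25,-2,0],"rot":[0,0,0]},{"jaw":18,"translation":[-22,-2,0],"rot":[0,0,0]},{"jaw":18,"translation":[-15,0,0],"rot":[0,0,0]},{"jaw":18,"translation":[0,0,20],"rot":[0,0,0]},{"jaw":18,"translation":[0,0,20],"rot":[0,0,0]},{"jaw":18,"translation":[0,0,10],"rot":[0,0,0]},{"jaw":18,"translation":[0,0,0],"rot":[0,0,0]},{"jaw":18,"translation":[0,0,0],"rot":[0,0,0]}]'
python3 - <<'E'
from h import *
import cv2
to([.5319,-.0968,.130])
R=lambda a,k:cv2.resize(a,None,fx=k,fy=k,interpolation=cv2.INTER_CUBIC)
im=robot.camera("side")[:,:,::-1]; t=robot.camera("top")[:,:,::-1]
cv2.imwrite("pics/raw_side1.png",im)
cv2.imwrite("pics/c1.png",np.hstack([R(im[240:360,245:345],5)[:600,:500],np.vstack([R(t[220:280,310:370],5),R(t[220:280,310:370],5)*0])]))
E
```

```text
clock: 6.7
eef_pos: [0.5318, -0.0972, 0.131]
eef_rot: [0.0, 0.724, 0.69, 0.0]
ft_force: [0.3, 0.6, -1.4]
width: 0.0236
grip_force: 15.0
t 6.7 pos [531.8 -97.2 131. ] w 23.6 grip 15.0 f [ 0.3  0.6 -1.4]
yaw_y -2.76 tilt z [ 0.001 -0.    -1.   ] tool shift mm [0.4 0.1 1. ]
```

View pics/c1.png

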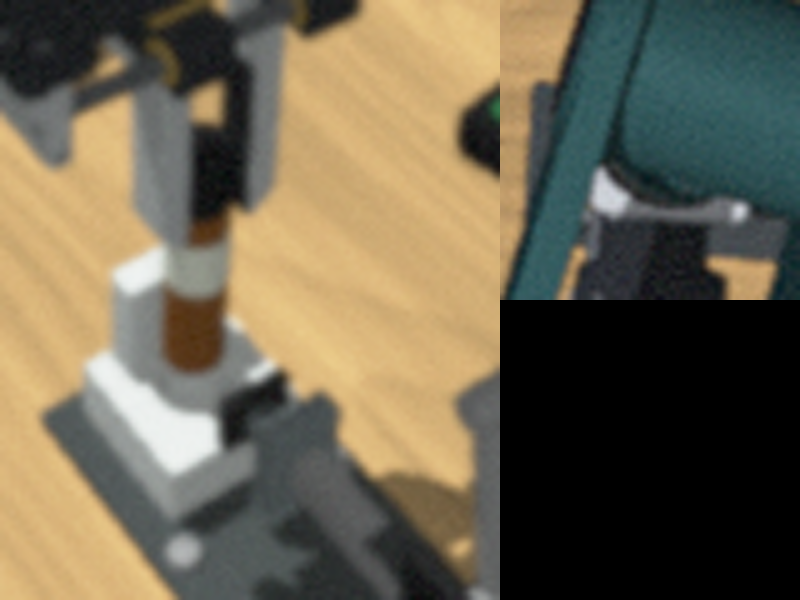

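Run:
```python
from h import *
import cv2
o=robot.observe()["eef_pos"]; x,y=.5319,-.0970
f=lambda z,r,x0,y0:np.array([proj("side",(x0+r*np.cos(a),y0+r*np.sin(a),z)) for a in np.linspace(0,2*np.pi,60)])
R=lambda a,k:cv2.resize(a,None,fx=k,fy=k,interpolation=cv2.INTER_CUBIC)
b=R(cv2.imread("pics/raw_side0.png")[285:345,255:315],6.6)
a=R(cv2.imread("pics/raw_side1.png")[285:345,255:315],6.6)
def dr(im,P,c): cv2.polylines(im,[np.int32(((P-[255,285])+.5)*6.6)],True,c,1)
dr(b,f(.036,.0155,.5319,-.0968),(0,0,255));dr(b,f(.036,.0135,.5319,-.0968),(255,0,0))
dr(a,f(.054,.012,x,y),(0,0,255)) 
from itertools import product
c=[.52385423,-.26163937,1.52211332]
dr(b,np.array([proj("side",pose(c,L)) for L in [(.135,.03,.036),(.195,.03,.036),(.195,-.03,.036),(.135,-.03,.036)]]),(0,255,0))
dr(b,np.array([proj("side",pose(c,L)) for L in [(.178,.02,.086),(.192,.02,.086),(.192,-.02,.086),(.178,-.02,.086)]]),(0,255,0))
dr(a,np.array([proj("side",pose(c,L)) for L in [(.135,.03,.036),(.195,.03,.036),(.195,-.03,.036),(.135,-.03,.036)]]),(0,255,0))
cv2.imwrite("pics/c2.png",np.hstack([b,a]))
```

```text
(no output)
```

View pics/c2.png

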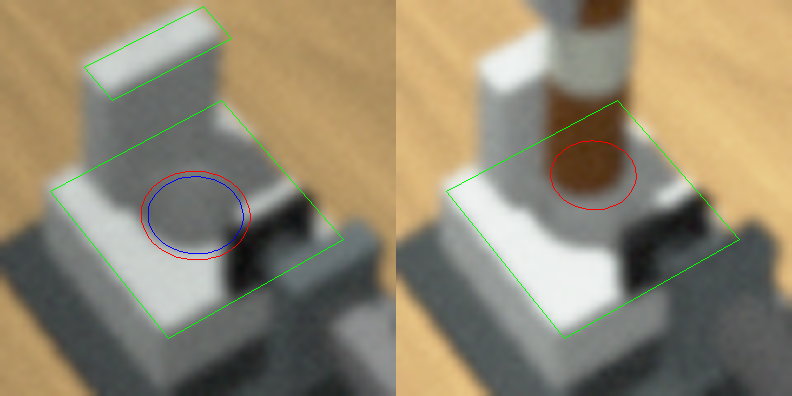

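The vial hangs above the socket. Its bottom centre is at about (190,172) in the right crop, and the drawn prediction sits slightly right of and below it. I'll measure that offset and the block's edges numerically.

Run:
```python
from h import *
import cv2
a=cv2.imread("pics/raw_side1.png").astype(int)
print("vial rows (B,G,R sum saturation R-B), cols 272..296")
for v in range(300,320,2): print(v,(a[v,272:297,2]-a[v,272:297,0]).tolist())
print("axis col")
for v in range(300,326): print(v,(a[v,281:287].mean(0)).astype(int).tolist())
x,y=.5319,-.0970
for z in(.054,.06,.07): print(z,proj("side",(x,y,z)))
print("bottom near", max(proj("side",(x+.012*np.cos(t),y+.012*np.sin(t),.054))[1] for t in np.linspace(0,6.28,90)))
```

```text
vial rows (B,G,R sum saturation R-B), cols 272..296
300 [-1, 1, -2, 0, 5, 22, 44, 59, 58, 55, 48, 43, 42, 45, 47, 50, 59, 62, 74, 89, 96, 95, 97, 96, 96]
302 [0, -2, 0, 1, 4, 23, 47, 64, 65, 65, 64, 59, 62, 62, 61, 62, 52, 56, 65, 81, 88, 92, 97, 98, 96]
304 [-5, -2, -2, 0, 8, 26, 54, 64, 67, 65, 69, 59, 61, 64, 62, 55, 46, 27, 21, 29, 46, 69, 88, 97, 98]
306 [-3, -3, -2, -1, 8, 28, 51, 60, 65, 64, 60, 62, 60, 64, 62, 62, 48, 26, 10, 3, 12, 30, 60, 84, 94]
308 [-2, -2, -1, 1, 7, 30, 51, 67, 62, 68, 62, 62, 61, 61, 59, 59, 48, 25, 7, 0, -2, 3, 17, 48, 76]
310 [-2, -3, -2, -1, 4, 26, 45, 61, 64, 62, 66, 62, 62, 61, 60, 58, 44, 22, 6, -1, -1, -2, 0, 10, 28]
312 [-2, -1, 0, -2, 2, 9, 23, 41, 57, 62, 56, 62, 60, 59, 57, 42, 25, 9, 3, -1, 0, -3, -1, -1, 1]
314 [-1, -1, -1, -1, -3, 1, 3, 9, 16, 20, 25, 26, 26, 22, 15, 10, 3, 0, 0, -2, 0, -2, -3, -4, -3]
316 [-3, -2, -2, 1, 1, -2, -1, -1, -3, -1, -1, -3, 0, -1, -2, -2, -1, -3, -4, -1, -2, 0, -1, -2, 0]
318 [-2, -2, -1, -2, -4, -1, -2, -1, -2, -1, -3, -1, -2, 0, -1, -2, 0, -2, 2, 0, -2, 0, 0, 1, -2]
axis col
300 [47, 70, 93]
301 [30, 57, 88]
302 [24, 53, 86]
303 [21, 53, 85]
304 [22, 53, 85]
305 [23, 54, 85]
306 [22, 53, 84]
307 [20, 52, 84]
308 [23, 53, 85]
309 [24, 54, 86]
310 [24, 54, 87]
311 [23, 53, 85]
312 [26, 53, 86]
313 [44, 64, 91]
314 [82, 91, 104]
315 [117, 120, 122]
316 [132, 135, 131]
317 [134, 136, 132]
318 [132, 135, 131]
319 [130, 132, 128]
320 [131, 133, 129]
321 [138, 140, 137]
322 [174, 177, 172]
323 [220, 221, 217]
324 [234, 236, 232]
325 [238, 239, 236]
0.054 [284.42988662 310.99477321]
0.06 [284.50058316 308.91570366]
0.07 [284.61988691 305.40717519]
bottom near 316.25898936763
```

```bash
python3 -m inch '[{"jaw":18,"translation":[0,1,8],"rot":[0,0,0]},{"jaw":18,"translation":[0,0,7],"rot":[0,0,0]},{"jaw":18,"translation":[0,0,0],"rot":[0,0,0]},{"jaw":18,"translation":[0,0,0],"rot":[0,0,0]}]'
python3 - <<'E'
from h import *
import cv2
to([.5329,-.0970,.088])
im=robot.camera("side")[:,:,::-1];cv2.imwrite("pics/raw_side2.png",im)
cv2.imwrite("pics/c3.png",cv2.resize(im[285:345,250:320],None,fx=10,fy=10,interpolation=cv2.INTER_CUBIC))
E
```

```text
clock: 7.2
eef_pos: [0.5323, -0.0971, 0.1149]
eef_rot: [-0.0, 0.724, 0.69, -0.0]
ft_force: [0.1, 0.1, -1.5]
width: 0.0237
grip_force: 15.0
t 7.2 pos [532.3 -97.1 114.9] w 23.7 grip 15.0 f [ 0.1  0.1 -1.5]
yaw_y -2.8 tilt z [-0.001  0.    -1.   ] tool shift mm [ 0.1  0.7 26.9]
```

View pics/c3.png

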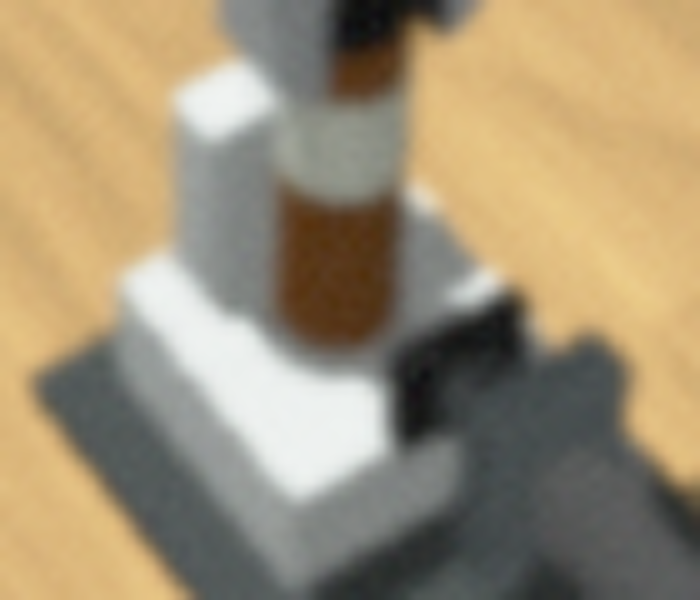

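The vial is in line with the hole: its bottom is at (335,345) and the near rim at (335,375). It hovers about 3 mm above the block. Descending slowly, watching the force.

```bash
python3 -m inch '[{"jaw":18,"translation":[-0.4,-0.3,2],"rot":[0,0,0]},{"jaw":18,"translation":[0,0,2],"rot":[0,0,0]},{"jaw":18,"translation":[0,0,2],"rot":[0,0,0]},{"jaw":18,"translation":[0,0,1],"rot":[0,0,0]},{"jaw":18,"translation":[0,0,1],"rot":[0,0,0]},{"jaw":18,"translation":[0,0,0],"rot":[0,0,0]}]'
python3 -c "
from h import *
to([.5325,-.0974,.088])"
```

```text
clock: 7.85
eef_pos: [0.5322, -0.0975, 0.1073]
eef_rot: [-0.0, 0.724, 0.69, -0.0]
ft_force: [-0.3, -0.1, -1.5]
width: 0.0231
grip_force: 15.0
t 7.85 pos [532.2 -97.5 107.3] w 23.1 grip 15.0 f [-0.3 -0.1 -1.5]
yaw_y -2.8 tilt z [-0.  0. -1.] tool shift mm [ 0.1  0.3 19.3]
```

```bash
python3 -m inch '[{"jaw":18,"translation":[0,0,3],"rot":[0,0,0]},{"jaw":18,"translation":[0,0,3],"rot":[0,0,0]},{"jaw":18,"translation":[0,0,3],"rot":[0,0,0]},{"jaw":18,"translation":[0,0,3],"rot":[0,0,0]},{"jaw":18,"translation":[0,0,3],"rot":[0,0,0]},{"jaw":18,"translation":[0,0,1],"rot":[0,0,0]},{"jaw":18,"translation":[0,0,0],"rot":[0,0,0]}]'
python3 -m inch '[{"jaw":18,"translation":[0,0,1],"rot":[0,0,0]},{"jaw":18,"translation":[0,0,1],"rot":[0,0,0]},{"jaw":18,"translation":[0,0,0],"rot":[0,0,0]}]'
```

```text
clock: 8.55
eef_pos: [0.5321, -0.0975, 0.0912]
eef_rot: [-0.0, 0.724, 0.69, -0.0]
ft_force: [-0.5, 0.3, -0.6]
width: 0.0238
grip_force: 15.0
clock: 8.85
eef_pos: [0.5322, -0.0976, 0.0894]
eef_rot: [-0.0, 0.724, 0.69, 0.0]
ft_force: [-0.9, -0.5, -0.8]
width: 0.0237
grip_force: 15.0
```

```bash
python3 -m inch '[{"jaw":18,"translation":[0,0,0.7],"rot":[0,0,0]},{"jaw":18,"translation":[0,0,0],"rot":[0,0,0]}]'
python3 -m inch '[{"jaw":18,"translation":[0,0,0.7],"rot":[0,0,0]},{"jaw":18,"translation":[0,0,0],"rot":[0,0,0]}]'
```

```text
clock: 9.05
eef_pos: [0.5324, -0.0976, 0.0892]
eef_rot: [0.0, 0.724, 0.69, 0.0]
ft_force: [-1.7, 0.1, 1.2]
width: 0.0235
grip_force: 15.0
clock: 9.25
eef_pos: [0.5325, -0.0977, 0.0891]
eef_rot: [0.0, 0.724, 0.69, 0.0]
ft_force: [-2.1, -0.1, 5.1]
width: 0.0237
grip_force: 15.0
```

```bash
python3 -m inch '[{"jaw":60,"translation":[0,0,0],"rot":[0,0,0]},{"jaw":60,"translation":[0,0,0],"rot":[0,0,0]},{"jaw":60,"translation":[0,0,0],"rot":[0,0,0]},{"jaw":60,"translation":[0,0,0],"rot":[0,0,0]},{"jaw":60,"translation":[0,0,0],"rot":[0,0,0]},{"jaw":60,"translation":[0,0,-5],"rot":[0,0,0]},{"jaw":60,"translation":[0,0,-15],"rot":[0,0,0]},{"jaw":60,"translation":[0,0,-20],"rot":[0,0,0]},{"jaw":60,"translation":[0,0,-25],"rot":[0,0,0]},{"jaw":60,"translation":[0,0,-25],"rot":[0,0,0]},{"jaw":60,"translation":[0,0,-25],"rot":[0,0,0]},{"jaw":60,"translation":[0,0,-25],"rot":[0,0,0]},{"jaw":60,"translation":[0,0,-15],"rot":[0,0,0]},{"jaw":0,"translation":[-15,0,0],"rot":[0,0,0]},{"jaw":0,"translation":[-25,0,0],"rot":[0,0,0]},{"jaw":0,"translation":[-25,0,0],"rot":[0,0,0]},{"jaw":0,"translation":[-25,0,0],"rot":[0,0,0]},{"jaw":0,"translation":[-15,0,0],"rot":[0,0,0]},{"jaw":0,"translation":[0,0,0],"rot":[0,0,0]}]'
python3 - <<'E'
from h import *
import cv2
to([.5264,-.2175,.178])
im=robot.camera("side")[:,:,::-1];cv2.imwrite("pics/raw_side3.png",im)
cv2.imwrite("pics/c4.png",cv2.resize(im[240:390,240:380],None,fx=4,fy=4,interpolation=cv2.INTER_CUBIC))
E
```

```text
clock: 11.15
eef_pos: [0.5263, -0.2045, 0.2416]
eef_rot: [-0.001, 0.725, 0.688, -0.001]
ft_force: [0.3, 0.8, 0.1]
width: 0.0155
grip_force: 0.0
t 11.15 pos [ 526.3 -204.5  241.6] w 15.5 grip 0.0 f [0.3 0.8 0.1]
yaw_y -2.99 tilt z [-0.002  0.001 -1.   ] tool shift mm [-13.    0.9  63.5]
```

View pics/c4.png

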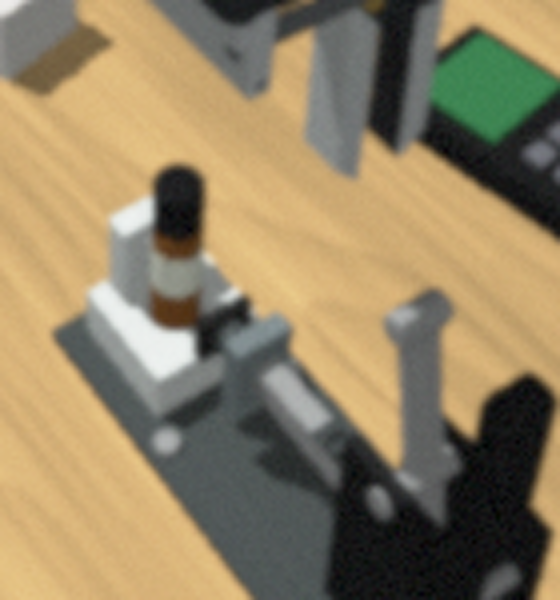

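The vial stands upright and free in the socket (crop (177,250)), the trigger roll is at (418,310), and the jaw is still back. Now moving to the front of the roll with the fingers shut.

```bash
python3 -m inch '[{"jaw":0,"translation":[-8,0.5,15],"rot":[0,0,0]},{"jaw":0,"translation":[-5,0.4,20],"rot":[0,0,0]},{"jaw":0,"translation":[0,0,20],"rot":[0,0,0]},{"jaw":0,"translation":[0,0,8],"rot":[0,0,0]},{"jaw":0,"translation":[0,0,0],"rot":[0,0,0]}]'
python3 -m inch '[{"jaw":0,"translation":[-5,0,0],"rot":[0,0,0]},{"jaw":0,"translation":[-5,0,0],"rot":[0,0,0]},{"jaw":0,"translation":[-2,0,0],"rot":[0,0,0]},{"jaw":0,"translation":[0,0,0],"rot":[0,0,0]}]'
python3 - <<'E'
from h import *
c=[.52385423,-.26163937,1.52211332]
for uv in [(178,183),(228,158)]:
    p=np.array([245+uv[0]/4-.38,275+uv[1]/4-.38]);print(least_squares(lambda q:proj("side",pose(c,(q[0],q[1],.072)))-p,[.1,0]).x)
to([.524,-.230,.178])
E
```

```text
clock: 11.7
eef_pos: [0.5264, -0.2144, 0.1777]
eef_rot: [-0.002, 0.724, 0.69, -0.001]
ft_force: [0.3, 0.3, -0.4]
width: 0.0008
grip_force: 0.0
clock: 12.1
eef_pos: [0.5273, -0.2277, 0.1812]
eef_rot: [0.001, 0.724, 0.69, 0.001]
ft_force: [0.6, 0.9, 1.2]
width: 0.0007
grip_force: 0.7
[0.13178637 0.0133178 ]
[ 0.13053767 -0.0131782 ]
t 12.1 pos [ 527.3 -227.7  181.2] w 0.7 grip 0.7 f [0.6 0.9 1.2]
yaw_y -2.82 tilt z [ 0.002 -0.    -1.   ] tool shift mm [-2.5 -3.2  3.2]
```

```bash
for i in 1 2 3; do :; done; python3 -m inch '[{"jaw":0,"translation":[-2,0,0],"rot":[0,0,0]},{"jaw":0,"translation":[0,0,0],"rot":[0,0,0]}]'; python3 -m inch '[{"jaw":0,"translation":[-2,0,0],"rot":[0,0,0]},{"jaw":0,"translation":[0,0,0],"rot":[0,0,0]}]';python3 -m inch '[{"jaw":0,"translation":[-2,0,0],"rot":[0,0,0]},{"jaw":0,"translation":[0,0,0],"rot":[0,0,0]}]'
```

```text
clock: 12.3
eef_pos: [0.5269, -0.2295, 0.1805]
eef_rot: [0.0, 0.724, 0.69, 0.0]
ft_force: [0.3, 2.1, 0.7]
width: 0.0004
grip_force: 0.8
clock: 12.5
eef_pos: [0.5266, -0.2316, 0.1801]
eef_rot: [0.0, 0.724, 0.69, 0.0]
ft_force: [-0.4, 1.4, 1.3]
width: 0.0006
grip_force: 0.9
clock: 12.7
eef_pos: [0.5264, -0.2337, 0.18]
eef_rot: [0.0, 0.724, 0.69, -0.0]
ft_force: [-0.0, 1.3, 1.6]
width: 0.0003
grip_force: 1.0
```

```bash
python3 -m inch '[{"jaw":0,"translation":[-3,0,0],"rot":[0,0,0]},{"jaw":0,"translation":[-3,0,0],"rot":[0,0,0]},{"jaw":0,"translation":[0,0,0],"rot":[0,0,0]}]'; python3 -m inch '[{"jaw":0,"translation":[-3,0,0],"rot":[0,0,0]},{"jaw":0,"translation":[-3,0,0],"rot":[0,0,0]},{"jaw":0,"translation":[0,0,0],"rot":[0,0,0]}]';python3 -m inch '[{"jaw":0,"translation":[-3,0,0],"rot":[0,0,0]},{"jaw":0,"translation":[-3,0,0],"rot":[0,0,0]},{"jaw":0,"translation":[0,0,0],"rot":[0,0,0]}]'
```

```text
clock: 13.0
eef_pos: [0.5262, -0.24, 0.1801]
eef_rot: [0.0, 0.724, 0.689, -0.0]
ft_force: [0.1, 2.5, 1.4]
width: 0.0006
grip_force: 1.2
clock: 13.3
eef_pos: [0.526, -0.243, 0.1804]
eef_rot: [-0.002, 0.724, 0.69, 0.002]
ft_force: [0.1, 9.0, 5.2]
width: 0.0005
grip_force: 4.4
clock: 13.6
eef_pos: [0.5258, -0.2476, 0.1807]
eef_rot: [-0.003, 0.723, 0.69, 0.003]
ft_force: [-0.3, 11.8, 6.1]
width: 0.0005
grip_force: 5.9
```

```bash
python3 -m inch '[{"jaw":0,"translation":[-3,0,0],"rot":[0,0,0]},{"jaw":0,"translation":[-3,0,0],"rot":[0,0,0]},{"jaw":0,"translation":[0,0,0],"rot":[0,0,0]}]'; python3 -m inch '[{"jaw":0,"translation":[-3,0,0],"rot":[0,0,0]},{"jaw":0,"translation":[0,0,0],"rot":[0,0,0]}]';python3 -m inch '[{"jaw":0,"translation":[-2,0,0],"rot":[0,0,0]},{"jaw":0,"translation":[0,0,0],"rot":[0,0,0]}]';python3 -m inch '[{"jaw":0,"translation":[-2,0,0],"rot":[0,0,0]},{"jaw":0,"translation":[0,0,0],"rot":[0,0,0]}]'
```

```text
clock: 13.9
eef_pos: [0.5255, -0.2536, 0.1807]
eef_rot: [-0.003, 0.723, 0.691, 0.003]
ft_force: [-0.6, 11.9, 6.8]
width: 0.0005
grip_force: 5.9
clock: 14.1
eef_pos: [0.5254, -0.2564, 0.1805]
eef_rot: [-0.003, 0.723, 0.691, 0.003]
ft_force: [-0.1, 12.4, 6.0]
width: 0.0005
grip_force: 6.0
clock: 14.3
eef_pos: [0.5253, -0.2582, 0.1804]
eef_rot: [-0.003, 0.723, 0.691, 0.003]
ft_force: [0.0, 12.3, 5.6]
width: 0.0007
grip_force: 6.1
clock: 14.5
eef_pos: [0.5252, -0.2593, 0.1803]
eef_rot: [-0.004, 0.723, 0.691, 0.003]
ft_force: [-0.5, 14.2, 5.5]
width: 0.0003
grip_force: 7.1
```

```bash
cat >> h.py <<'E'
import cv2
from scipy.ndimage import map_coordinates as mc
C=[.52385423,-.26163937,1.52211332]
def track(name):
    ref=cv2.imread("pics/raw_side3.png").astype(float)
    cur=np.mean([robot.camera("side")[:,:,::-1].astype(float) for _ in range(3)],0); cv2.imwrite(f"pics/{name}.png",cur)
    V,U=np.meshgrid(np.arange(317,336,.5),np.arange(294,316,.5),indexing="ij")
    s=lambda im,d:np.stack([mc(im[...,k],[V+d[1],U+d[0]],order=1) for k in range(3)])
    r=s(ref,(0,0));p0=proj("side",pose(C,(.105,0,.084)))
    T=np.arange(-2,50,.25);e=[np.abs(s(cur,proj("side",pose(C,(.105+t/1e3,0,.084)))-p0)-r).mean() for t in T]
    i=int(np.argmin(e));i=min(max(i,1),len(T)-2);q=np.polyfit(T[i-1:i+2],e[i-1:i+2],2);print("jaw moved mm",round(-q[1]/2/q[0],2),"err",round(e[i],1))
    # vial shift along clamp x (cap and band patch)
    V,U=np.meshgrid(np.arange(282,318,.5),np.arange(276,293,.5),indexing="ij");r=s(ref,(0,0))
    p0=proj("side",pose(C,(.165,0,.1)));T=np.arange(-4,4.1,.25);e=[np.abs(s(cur,proj("side",pose(C,(.165+t/1e3,0,.1)))-p0)-r).mean() for t in T]
    print("vial moved mm",T[int(np.argmin(e))],"err",round(min(e),1))
E
python3 -c "
from h import *
track('k1')"
```

```text
jaw moved mm 8.48 err 28.5
vial moved mm -0.75 err 22.3[ WARN:0@1.160] global loadsave.cpp:1063 imwrite_ Unsupported depth image for selected encoder is fallbacked to CV_8U.
```

```bash
cat >> h.py <<'E'
def zn(refn,curn,box,z,T):
    g=lambda n:cv2.imread(f"pics/{n}.png",0).astype(float)
    a,b=g(refn),g(curn);u0,u1,v0,v1=box
    V,U=np.meshgrid(np.arange(v0,v1,.5),np.arange(u0,u1,.5),indexing="ij")
    s=lambda im,d:mc(im,[V+d[1],U+d[0]],order=1);r=s(a,(0,0));p0=proj("side",pose(C,(.11,0,z)))
    e=np.array([np.corrcoef(r.ravel(),s(b,proj("side",pose(C,(.11+t/1e3,0,z)))-p0).ravel())[0,1] for t in T])
    i=min(max(int(e.argmax()),1),len(T)-2);q=np.polyfit(T[i-1:i+2],e[i-1:i+2],2);return round(-q[1]/2/q[0],2),round(e.max(),3)
def snap(n): cv2.imwrite(f"pics/{n}.png",np.mean([robot.camera("side")[:,:,::-1].astype(float) for _ in range(3)],0).astype(np.uint8))
BX=[(294,314,316,334),(302,322,322,345),(294,310,316,326)]
def jaw(ref,cur): print("jaw",[zn(ref,cur,b,.084,np.arange(-3,45,.25)) for b in BX],"vial",zn(ref,cur,(274,296,280,322),.1,np.arange(-4,4,.25)))
E
python3 - <<'E'
from h import *
jaw('raw_side3','k1'); jaw('raw_side3','raw_side0')
a=cv2.imread('pics/raw_side3.png')[270:370,265:365];b=cv2.imread('pics/k1.png')[270:370,265:365]
cv2.imwrite("pics/c5.png",cv2.resize(np.hstack([a,b]),None,fx=4,fy=4,interpolation=cv2.INTER_CUBIC))
E
```

```text
jaw [(np.float64(7.21), np.float64(0.968)), (np.float64(6.96), np.float64(0.987)), (np.float64(7.64), np.float64(0.984))] vial (np.float64(0.48), np.float64(0.933))
jaw [(np.float64(-0.22), np.float64(0.963)), (np.float64(-0.13), np.float64(0.986)), (np.float64(-0.31), np.float64(0.954))] vial (np.float64(-1.65), np.float64(0.29))
```

View pics/c5.png

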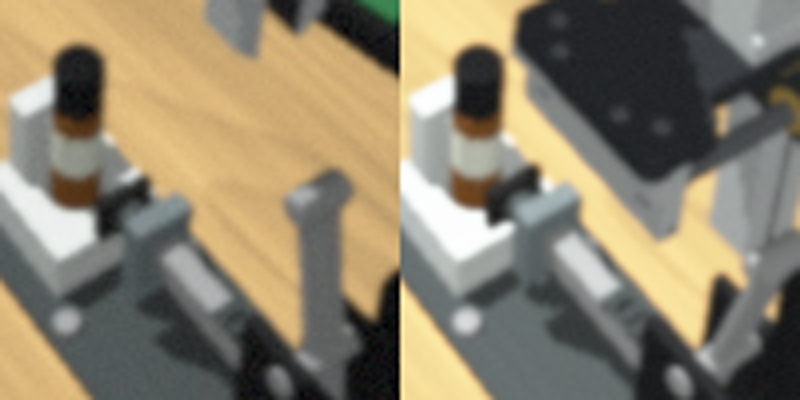

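The right half shows the jaw advanced by about 7 mm with the lever squeezed and the vial unmoved. Tracking works, so on to stroke 2.

```bash
python3 -m inch '[{"jaw":0,"translation":[5,0,0],"rot":[0,0,0]},{"jaw":0,"translation":[5,0,0],"rot":[0,0,0]},{"jaw":0,"translation":[5,0,0],"rot":[0,0,0]},{"jaw":0,"translation":[5,0,0],"rot":[0,0,0]},{"jaw":0,"translation":[5,0,0],"rot":[0,0,0]},{"jaw":0,"translation":[5,0,0],"rot":[0,0,0]},{"jaw":0,"translation":[5,0,0],"rot":[0,0,0]},{"jaw":0,"translation":[5,0,0],"rot":[0,0,0]},{"jaw":0,"translation":[0,0,0],"rot":[0,0,0]},{"jaw":0,"translation":[0,0,0],"rot":[0,0,0]}]'
python3 -m inch '[{"jaw":0,"translation":[-4,0,0],"rot":[0,0,0]},{"jaw":0,"translation":[-4,0,0],"rot":[0,0,0]},{"jaw":0,"translation":[-4,0,0],"rot":[0,0,0]},{"jaw":0,"translation":[-4,0,0],"rot":[0,0,0]},{"jaw":0,"translation":[-4,0,0],"rot":[0,0,0]},{"jaw":0,"translation":[-4,0,0],"rot":[0,0,0]},{"jaw":0,"translation":[-4,0,0],"rot":[0,0,0]},{"jaw":0,"translation":[-4,0,0],"rot":[0,0,0]},{"jaw":0,"translation":[-4,0,0],"rot":[0,0,0]},{"jaw":0,"translation":[-3,0,0],"rot":[0,0,0]},{"jaw":0,"translation":[0,0,0],"rot":[0,0,0]},{"jaw":0,"translation":[0,0,0],"rot":[0,0,0]}]'
python3 -c "
from h import *
snap('k2');jaw('k1','k2')"
```

```text
clock: 15.65
eef_pos: [0.527, -0.2248, 0.1804]
eef_rot: [0.001, 0.724, 0.69, -0.0]
ft_force: [0.5, 0.4, 0.6]
width: 0.0005
grip_force: 0.0
clock: 16.85
eef_pos: [0.5255, -0.2593, 0.1807]
eef_rot: [-0.003, 0.723, 0.691, 0.003]
ft_force: [0.6, 12.3, 6.3]
width: 0.0006
grip_force: 6.2
jaw [(np.float64(8.13), np.float64(0.993)), (np.float64(8.4), np.float64(0.988)), (np.float64(8.06), np.float64(0.996))] vial (np.float64(0.76), np.float64(0.945))
```

```bash
python3 -m inch '[{"jaw":0,"translation":[5,0,0],"rot":[0,0,0]},{"jaw":0,"translation":[5,0,0],"rot":[0,0,0]},{"jaw":0,"translation":[5,0,0],"rot":[0,0,0]},{"jaw":0,"translation":[5,0,0],"rot":[0,0,0]},{"jaw":0,"translation":[5,0,0],"rot":[0,0,0]},{"jaw":0,"translation":[5,0,0],"rot":[0,0,0]},{"jaw":0,"translation":[5,0,0],"rot":[0,0,0]},{"jaw":0,"translation":[4,0,0],"rot":[0,0,0]},{"jaw":0,"translation":[0,0,0],"rot":[0,0,0]},{"jaw":0,"translation":[0,0,0],"rot":[0,0,0]}]'
python3 -m inch '[{"jaw":0,"translation":[-4,0,0],"rot":[0,0,0]},{"jaw":0,"translation":[-4,0,0],"rot":[0,0,0]},{"jaw":0,"translation":[-4,0,0],"rot":[0,0,0]},{"jaw":0,"translation":[-4,0,0],"rot":[0,0,0]},{"jaw":0,"translation":[-4,0,0],"rot":[0,0,0]},{"jaw":0,"translation":[-4,0,0],"rot":[0,0,0]},{"jaw":0,"translation":[-4,0,0],"rot":[0,0,0]},{"jaw":0,"translation":[0,0,0],"rot":[0,0,0]}]'
python3 -m inch '[{"jaw":0,"translation":[-3,0,0],"rot":[0,0,0]},{"jaw":0,"translation":[0,0,0],"rot":[0,0,0]}]'
python3 -m inch '[{"jaw":0,"translation":[-3,0,0],"rot":[0,0,0]},{"jaw":0,"translation":[0,0,0],"rot":[0,0,0]}]'
python3 -m inch '[{"jaw":0,"translation":[-3,0,0],"rot":[0,0,0]},{"jaw":0,"translation":[0,0,0],"rot":[0,0,0]}]'
python3 -m inch '[{"jaw":0,"translation":[-2,0,0],"rot":[0,0,0]},{"jaw":0,"translation":[0,0,0],"rot":[0,0,0]}]'
python3 -c "
from h import *
snap('k3');jaw('k2','k3');jaw('k1','k3')"
```

```text
clock: 18.0
eef_pos: [0.527, -0.2248, 0.1803]
eef_rot: [0.001, 0.724, 0.69, -0.0]
ft_force: [-0.0, 0.5, -0.8]
width: 0.0008
grip_force: 0.0
clock: 18.8
eef_pos: [0.526, -0.249, 0.1811]
eef_rot: [-0.002, 0.723, 0.69, 0.003]
ft_force: [-1.0, 12.5, 6.8]
width: 0.0009
grip_force: 5.7
clock: 19.0
eef_pos: [0.5259, -0.2517, 0.1812]
eef_rot: [-0.002, 0.723, 0.691, 0.003]
ft_force: [-0.5, 11.9, 6.5]
width: 0.0002
grip_force: 5.9
clock: 19.2
eef_pos: [0.5257, -0.2546, 0.181]
eef_rot: [-0.002, 0.723, 0.691, 0.003]
ft_force: [-0.7, 12.2, 5.9]
width: 0.0006
grip_force: 6.0
clock: 19.4
eef_pos: [0.5256, -0.2575, 0.1809]
eef_rot: [-0.003, 0.723, 0.691, 0.003]
ft_force: [0.5, 12.1, 6.6]
width: 0.0006
grip_force: 6.0
clock: 19.6
eef_pos: [0.5255, -0.2591, 0.1807]
eef_rot: [-0.003, 0.723, 0.691, 0.003]
ft_force: [0.2, 13.3, 6.3]
width: 0.0005
grip_force: 6.3
jaw [(np.float64(8.08), np.float64(0.991)), (np.float64(8.24), np.float64(0.989)), (np.float64(7.98), np.float64(0.986))] vial (np.float64(2.34), np.float64(0.926))
jaw [(np.float64(15.9), np.float64(0.97)), (np.float64(16.94), np.float64(0.984)), (np.float64(15.43), np.float64(0.952))] vial (np.float64(1.86), np.float64(0.849))
```

```bash
cat >> h.py <<'E'
def more(ref,cur):
    T=np.arange(-3,30,.25)
    print(ref,cur,"pad",[zn(ref,cur,b,.072,T) for b in [(285,301,311,327),(285,296,312,326)]],"cap",zn(ref,cur,(276,294,278,296),.115,np.arange(-4,4,.25)),"band",zn(ref,cur,(276,294,300,314),.08,np.arange(-4,4,.25)))
E
python3 - <<'E'
from h import *
more('raw_side3','k1');more('k1','k2');more('k1','k3');more('k2','k3')
E
```

```text
raw_side3 k1 pad [(np.float64(6.91), np.float64(0.765)), (np.float64(4.84), np.float64(0.694))] cap (np.float64(0.17), np.float64(0.982)) band (np.float64(0.2), np.float64(0.987))
k1 k2 pad [(np.float64(6.95), np.float64(0.892)), (np.float64(6.45), np.float64(0.803))] cap (np.float64(0.01), np.float64(1.0)) band (np.float64(1.74), np.float64(0.897))
k1 k3 pad [(np.float64(13.2), np.float64(0.73)), (np.float64(13.13), np.float64(0.637))] cap (np.float64(1.04), np.float64(0.998)) band (np.float64(4.55), np.float64(0.715))
k2 k3 pad [(np.float64(6.37), np.float64(0.88)), (np.float64(6.01), np.float64(0.836))] cap (np.float64(1.02), np.float64(0.998)) band (np.float64(4.28), np.float64(0.892))
```

```bash
cat >> h.py <<'E'
def force(n=8):
    F=[];P=[]
    for _ in range(n): robot.camera("side");o=robot.observe();F.append(o["ft_force"]);P.append(o["eef_pos"])
    print("F",np.mean(F,0).round(2),"+-",(np.std(F,0)/n**.5).round(2),"pos",(np.mean(P,0)*1e3).round(2),"t",o["clock"])
E
python3 -c "
from h import *
force()"
python3 -m inch '[{"jaw":0,"translation":[5,0,0],"rot":[0,0,0]},{"jaw":0,"translation":[5,0,0],"rot":[0,0,0]},{"jaw":0,"translation":[5,0,0],"rot":[0,0,0]},{"jaw":0,"translation":[5,0,0],"rot":[0,0,0]},{"jaw":0,"translation":[5,0,0],"rot":[0,0,0]},{"jaw":0,"translation":[5,0,0],"rot":[0,0,0]},{"jaw":0,"translation":[5,0,0],"rot":[0,0,0]},{"jaw":0,"translation":[4,0,0],"rot":[0,0,0]},{"jaw":0,"translation":[0,0,0],"rot":[0,0,0]},{"jaw":0,"translation":[0,0,0],"rot":[0,0,0]}]'
python3 -m inch '[{"jaw":0,"translation":[-4,0,0],"rot":[0,0,0]},{"jaw":0,"translation":[-4,0,0],"rot":[0,0,0]},{"jaw":0,"translation":[-4,0,0],"rot":[0,0,0]},{"jaw":0,"translation":[-4,0,0],"rot":[0,0,0]},{"jaw":0,"translation":[-4,0,0],"rot":[0,0,0]},{"jaw":0,"translation":[-3,0,0],"rot":[0,0,0]},{"jaw":0,"translation":[-3,0,0],"rot":[0,0,0]},{"jaw":0,"translation":[0,0,0],"rot":[0,0,0]}]'
python3 -c "
from h import *
snap('k4');force();jaw('k3','k4');more('k3','k4')"
python3 -m inch '[{"jaw":0,"translation":[-3,0,0],"rot":[0,0,0]},{"jaw":0,"translation":[0,0,0],"rot":[0,0,0]},{"jaw":0,"translation":[0,0,0],"rot":[0,0,0]}]'
python3 -c "
from h import *
snap('k5');force();jaw('k3','k5');more('k3','k5')"
```

```text
F [-0.16 12.48  5.68] +- [0.14 0.13 0.16] pos [ 525.49 -259.1   180.69] t 20.15
clock: 21.15
eef_pos: [0.527, -0.2248, 0.1803]
eef_rot: [0.0, 0.724, 0.69, -0.0]
ft_force: [-0.1, -0.9, 0.5]
width: 0.0005
grip_force: 0.0
clock: 21.95
eef_pos: [0.5261, -0.2459, 0.1811]
eef_rot: [-0.003, 0.723, 0.691, 0.004]
ft_force: [-1.7, 12.4, 6.8]
width: 0.0003
grip_force: 6.8
F [-0.61 13.35  7.15] +- [0.2  0.18 0.18] pos [ 526.14 -245.87  181.11] t 22.5
jaw [(np.float64(0.56), np.float64(0.996)), (np.float64(1.05), np.float64(0.998)), (np.float64(0.59), np.float64(0.994))] vial (np.float64(0.06), np.float64(0.971))
k3 k4 pad [(np.float64(0.73), np.float64(0.994)), (np.float64(0.83), np.float64(0.994))] cap (np.float64(-0.34), np.float64(0.947)) band (np.float64(0.14), np.float64(0.997))
clock: 22.8
eef_pos: [0.526, -0.2485, 0.1812]
eef_rot: [-0.003, 0.723, 0.691, 0.004]
ft_force: [-0.7, 14.5, 7.2]
width: 0.0004
grip_force: 7.2
F [-0.32 14.47  7.32] +- [0.15 0.06 0.18] pos [ 526.01 -248.48  181.21] t 23.35
jaw [(np.float64(2.08), np.float64(0.994)), (np.float64(2.34), np.float64(0.997)), (np.float64(2.16), np.float64(0.994))] vial (np.float64(0.13), np.float64(0.969))
k3 k5 pad [(np.float64(1.81), np.float64(0.985)), (np.float64(1.63), np.float64(0.981))] cap (np.float64(-0.44), np.float64(0.954)) band (np.float64(0.31), np.float64(0.991))
```

```bash
python3 -m inch '[{"jaw":0,"translation":[-4,0,0],"rot":[0,0,0]},{"jaw":0,"translation":[0,0,0],"rot":[0,0,0]},{"jaw":0,"translation":[0,0,0],"rot":[0,0,0]}]'
python3 -c "
from h import *
snap('k6');force();jaw('k3','k6');more('k3','k6')"
python3 -m inch '[{"jaw":0,"translation":[-3,0,0],"rot":[0,0,0]},{"jaw":0,"translation":[0,0,0],"rot":[0,0,0]},{"jaw":0,"translation":[0,0,0],"rot":[0,0,0]}]'
python3 -c "
from h import *
snap('k7');force();jaw('k3','k7');more('k3','k7')"
```

```text
clock: 23.65
eef_pos: [0.5258, -0.2523, 0.1812]
eef_rot: [-0.003, 0.723, 0.691, 0.004]
ft_force: [-0.8, 15.1, 7.7]
width: 0.0001
grip_force: 7.3
F [-0.36 14.62  7.49] +- [0.17 0.16 0.16] pos [ 525.83 -252.3   181.2 ] t 24.2
jaw [(np.float64(4.09), np.float64(0.987)), (np.float64(4.06), np.float64(0.994)), (np.float64(4.1), np.float64(0.99))] vial (np.float64(0.41), np.float64(0.975))
k3 k6 pad [(np.float64(3.2), np.float64(0.956)), (np.float64(2.84), np.float64(0.95))] cap (np.float64(-0.07), np.float64(0.977)) band (np.float64(0.58), np.float64(0.969))
clock: 24.5
eef_pos: [0.5257, -0.255, 0.1811]
eef_rot: [-0.003, 0.723, 0.691, 0.004]
ft_force: [-0.5, 14.9, 7.5]
width: 0.0005
grip_force: 7.7
F [-0.62 15.18  7.55] +- [0.16 0.23 0.18] pos [ 525.7  -254.94  181.11] t 25.05
jaw [(np.float64(4.9), np.float64(0.98)), (np.float64(5.19), np.float64(0.991)), (np.float64(4.85), np.float64(0.976))] vial (np.float64(0.52), np.float64(0.972))
k3 k7 pad [(np.float64(3.97), np.float64(0.935)), (np.float64(3.55), np.float64(0.921))] cap (np.float64(0.04), np.float64(0.988)) band (np.float64(0.8), np.float64(0.941))
```

```bash
python3 -m inch '[{"jaw":0,"translation":[-3,0,0],"rot":[0,0,0]},{"jaw":0,"translation":[-1,0,0],"rot":[0,0,0]},{"jaw":0,"translation":[0,0,0],"rot":[0,0,0]},{"jaw":0,"translation":[0,0,0],"rot":[0,0,0]}]'
python3 -c "
from h import *
snap('k8');force();jaw('k3','k8');more('k3','k8')"
```

```text
clock: 25.45
eef_pos: [0.5255, -0.2583, 0.1809]
eef_rot: [-0.004, 0.723, 0.691, 0.004]
ft_force: [-0.8, 15.7, 6.8]
width: 0.0004
grip_force: 8.2
F [-0.41 16.08  6.92] +- [0.15 0.21 0.19] pos [ 525.53 -258.33  180.87] t 26.0
jaw [(np.float64(6.62), np.float64(0.975)), (np.float64(6.86), np.float64(0.988)), (np.float64(6.45), np.float64(0.971))] vial (np.float64(0.6), np.float64(0.962))
k3 k8 pad [(np.float64(5.22), np.float64(0.891)), (np.float64(4.76), np.float64(0.873))] cap (np.float64(0.05), np.float64(0.999)) band (np.float64(1.05), np.float64(0.902))
```

```bash
python3 -c "
from h import *
force(4);print(robot.sign_off())"
```

```text
F [-0.8  16.16  6.98] +- [0.19 0.07 0.21] pos [ 525.53 -258.32  180.86] t 26.2
the job is handed in; nothing more can be done
None
```

I stood the tall vial in the socket, let go of it, and clamped it in four trigger strokes. I estimate from trigger force and image tracking that the pad is about 7–8 mm into its 16 mm spring. I handed the job in at 26 s with the trigger still squeezed; no verdict came back.

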